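Set a neck blank out in the carving cradle and hold it down

TASK

Take the scroll-ended maple neck blank out of the parts tray and lay it in the cork-lined channel of the carving cradle, scroll outward past the end of the bench, set back far enough that it lies steady by itself. Then slide it outward along the channel, bedded on the cork, until the pencil line across it is level with the cradle's outer end; the scroll then outweighs the rest, so hold it down and do not let it tip. Finish still gripping it there, and leave the mug and the other things in the tray where they are.

Things in the scene. Friction and masses are not known exactly. Their poses are not given: they have to be found in the camera images.
- neck: loose maple neck blank, 42 mm wide (x), 266 mm long (y), about 0.24 kg, lying underside down in the tray, scroll to the robot's right. Origin on its flat underside, mid-width, right under the pencil line (dark, 3 mm, all round the shank); z up. Plain shank 22 mm thick from y = -53 to 71 mm, heel 40 mm tall from y = 71 to 97 mm (tail), peg box and scroll towards -y
- scroll (a point): on the neck blank: centre of its round scroll, 47 mm across, full width 42 mm, 145 mm from the pencil line; the peg box rises to it from the shank and is at most 40 mm tall. The scroll's top is 49 mm above the underside
- balance (a point): on the neck blank: its centre of mass, just before the peg box, about 35 mm from the pencil line towards the scroll. Once this point is past the end of its support the blank tips unless held
- cradle: fixed wooden carving cradle, hooked over the right-hand end of the bench anywhere along it. Origin at bench-top level, middle of its outer end face (18 mm beyond the bench); y points inward along the channel (world +y), x across. Channel open at both ends, 175 mm long (y = 0 to 175 mm), 46 mm wide, side walls 20 mm thick, only 8 mm higher than the cork. Foot 120 mm wide
- channel_end (a point): middle of the cradle's cork floor at its outer end, 37 mm above the bench (wall tops: 45 mm). The neck lies right when its origin is on this point, its axes parallel to the cradle's, scroll outward (-y). Nothing lies beyond but the floor of the room
- tray: fixed open wooden tray, 230 x 330 mm (x, y), 36 mm high, walls 6 mm, floor 12 mm thick; origin under its centre. Holds the neck blank and three other things.
- ebony: loose plain black ebony fingerboard blank 36 x 262 x 10 mm in the tray; origin at the middle of its underside. Leave it.
- spring_clamp: loose orange spring clamp 52 x 105 x 16 mm lying in the tray; origin at the middle of its underside. Leave it.
- spool_clamp: loose small wooden spool clamp with wing nut, 25 x 82 x 25 mm, lying in the tray; origin at the middle of its underside. Leave it.
- mug: loose green mug of tea, 86 x 118 x 96 mm, on the bench between tray and cradle, farther from the robot; origin at the middle of its underside. Leave it.

How it is judged:
On the way, in this order (a step that is already met when the one before it is completed fails the run):
1. the neck blank is lifted clear of the tray (z of neck in the frame of tray above 0.05 m), for 0.1 s.
2. the neck blank lies bedded in the channel, scroll outward, with its line at least 34 mm short of the outer end (z of neck in the frame of cradle between 0.034 and 0.04 m and x of neck in the frame of cradle between -0.005 and 0.005 m and y of neck in the frame of cradle between 0.034 and 0.12 m and angle between the y axis of neck and the y axis of cradle, either way round below 0.06 rad and contact force between neck and cradle above 0.3 N and y of scroll in the frame of cradle below -0.02 m), for 0.2 s.
3. still bedded on the cork it is slid outward, its line passing from 20 to 5 mm short of the outer end (z of neck in the frame of cradle between 0.034 and 0.04 m and y of neck in the frame of cradle between 0.005 and 0.02 m and contact force between neck and cradle above 0.1 N), for 0.05 s.
At the end, for the whole second after the job is handed in: the neck blank lies in the cradle's channel, scroll outward, bedded on the cork (within 3 mm) and level (within 0.04 rad), its pencil line within 4 mm of the cradle's outer end, at rest, its weight on the cradle and the fingers still gripping or pressing it with more than 1 N (y of neck in the frame of cradle between -0.004 and 0.004 m and x of neck in the frame of cradle between -0.005 and 0.005 m and z of neck in the frame of cradle between 0.034 and 0.04 m and angle between neck's own z axis and vertical below 0.04 rad and y of scroll in the frame of cradle below -0.13 m and contact force between the fingers and neck above 1 N and contact force between neck and cradle above 0.3 N and linear speed of neck below 0.02 m/s); the arm keeps its last pose, push and grip.
It fails at once if the neck blank tips over or is dropped (angle between neck's own z axis and vertical above 0.35 rad or height (world z) of neck below -0.03 m).
It fails at once if the mug is moved by more than 20 mm (distance of mug from where it was at the start of the episode above 0.02 m).
It fails at once if another thing in the tray is moved by more than 30 mm (distance of any of ebony, spring_clamp, spool_clamp from where it was at the start of the episode above 0.03 m).
It also fails if it takes over 54 s, if anything falls off the work surface, if the arm or the gripper's body presses on something with over 40 N, if the wrist force passes 120 N, or if a joint passes its speed limit or range.

ROBOT

A 6-joint arm with a two-finger parallel gripper is mounted at the origin on a cart in front of the work surface, level with it; the furniture and walls round the work are solid. World frame = base frame: x ahead of the robot, y to its left, z up, the work surface at z = 0. Lengths are in m, angles in rad, forces in N, time in s.
With the tool pointing down it reaches from about 0.3 to 0.875 m from the base axis. Payload 6.4 kg.
Tool frame: the origin (TCP) lies on the centre line of the jaws, within the pads' length; the fingertips stand 17 mm ahead of it and the grasp point (between the pads) lies 2 mm behind it; z points along the fingers, y is the line along which they close (so a half turn about z gives the same grasp; the last joint's range is limited). The gripper opens to 88 mm and grips with 3 to 60 N. Pads are 18 mm wide; open, the fingers measure 123 mm over their backs; the gripper's body (75 mm by 187 mm) begins 45 mm behind the grasp point.
Start: joints at [-1.37, 0.181, 1.607, -0, 1.354, -0.206], TCP at [0.228, -0.528, 0.256] pointing down, gripper open.
Joint ranges: [-2.99, 2.99], [-0.89, 2.07], [0.3, 2.58], [-1.14, 4.28], [0, 2.63], [-3.12, 3.12]. Speed limits (rad/s): [2.57, 2.57, 3.01, 3.14, 3.14, 3.14].

INTERFACE

Orientations are given as a unit quaternion [x, y, z, w].
In Python, from rig import arm gives the robot as it stands.
- The arm moves only by the tool carry_out, never from a script. Its argument "moves" is a list of rows, each an object with "twist": the turn, a rotation vector about the world's x, y, z in units of 6 degrees (1.0 is 6 degrees), a list of three; "delta_pos": the shift along the world's x, y, z in units of 30 mm (1.0 is 30 mm), a list of three; "hand": the opening, from 0 (shut) to 1 (fully open). In form: [{"twist": [rx, ry, rz], "delta_pos": [dx, dy, dz], "hand": hand}, ...]. A call has 1 to 12 rows; each row shifts and turns the commanded pose from where the row before left it; what a row does not reach is not made up. A row lasts 1/10 s, in which the tool goes at most 50 mm and 8.59 degrees, less where a joint would pass 70% of its speed; a pose out of reach is approached as far as the arm can. A call with a number of a shift or a turn outside -1 to 1 is refused whole. A call with a gripper value outside its range is refused whole. The fingers move at their own pace and stop on an object; the grip force is fixed at half the most. Time passes only in rows, so rows that do not move let the fingers close. It gives the time, the measured TCP pose, the force, the opening and the grip force at its end, in the units of the state.
- arm.observe(): the state, without advancing time (a new reading comes with each control period).
- arm.read_camera(name): name is "side" or "top"; returns (picture, depth): 420x560x3 uint8, red, green, blue; 420x560 float32, m along the optical axis (not along the pixel's ray), 0 where there is no reading.
- arm.camera_params(name): a dict with "fx", "fy", "cx", "cy" (pixels), "k1" (the pictures are not rectified: a ray, as slopes to the right and down, at radius r is drawn at 1 + k1 r^2 times it, then the intrinsics apply), "rvec" (rotation vector, rad) and "tvec" (3), from world to camera coordinates, as OpenCV has them. Camera axes: x right, y down, z forward; pixel columns grow to the right and rows downward; lengths in m; the calibration is good to about 2 mm. A picture is of the moment at which its call begins. camera_params takes no time and is no camera call.
- arm.finish_job(): hands the job in; it is judged then, once.
The state is a dict: "time": time; "qpos": joint angles; "qd": joint speeds; "joint_efforts": joint torques, N m; "eef_pos": TCP position; "eef_rot": TCP orientation; "force": force on the tool from outside, world axes, zero at the start; "torque": the same for the moment, N m; "width": finger opening in m; "grip_force": force on a finger pad.
Only numpy, scipy, OpenCV 4.12 (cv2) and the standard library are available. Lean on these libraries where they do the work, as an engineer would, in place of code of your own. Each camera call takes 0.05 s, during which the arm holds its last target. There are 200 camera calls.

## Working session

There is one attempt and no reset: what is moved stays moved. The work goes in short steps, Python scripts to look and compute and a tool call to move; the robot and the scene stay as the last step left them, time stands still between calls to the robot, and variables do not carry over. Pictures are saved under pics/ and viewed, at most 13 in all, crops included, and the job is handed in when it is done.

Besides the shell and the picture viewer there is one more tool, called by a JSON object that holds its "fn" and its "kwargs". carry_out: Moves the arm, as the interface text tells. Its arguments: {"type":"object","properties":{"moves":{"type":"array"}},"required":["moves"]}

```bash
mkdir -p pics
cat > h.py <<'E'
import numpy as np, cv2
from rig import arm
def P(n):
    p=arm.camera_params(n); K=np.array([[p['fx'],0,p['cx']],[0,p['fy'],p['cy']],[0,0,1]],float)
    R=cv2.Rodrigues(np.array(p['rvec'],float))[0]; return K,float(p['k1']),R,np.array(p['tvec'],float).ravel()
def slopes(n,uv):
    K,k,R,t=P(n); d=(np.atleast_2d(uv).astype(float)-[K[0,2],K[1,2]])/[K[0,0],K[1,1]]; s=d.copy()
    for _ in range(20): s=d/(1+k*(s**2).sum(1,keepdims=True))
    return s
def onplane(n,uv,z):
    K,k,R,t=P(n); s=slopes(n,uv); d=np.c_[s,np.ones(len(s))]@R; c=-R.T@t
    return c+d*((z-c[2])/d[:,2])[:,None]
def cloud(n,depth):
    K,k,R,t=P(n); v,u=np.mgrid[:depth.shape[0],:depth.shape[1]]
    s=slopes(n,np.c_[u.ravel(),v.ravel()]); p=np.c_[s,np.ones(len(s))]*depth.reshape(-1,1)
    return ((p-t)@R).reshape(*depth.shape,3)
def proj(n,X):
    K,k,R,t=P(n); c=np.atleast_2d(X)@R.T+t; s=c[:,:2]/c[:,2:]; s=s*(1+k*(s**2).sum(1,keepdims=True)); return s*[K[0,0],K[1,1]]+[K[0,2],K[1,2]]
E
python3 - <<'E'
from h import *
for n in('top','side'):
    a,d=arm.read_camera(n); cv2.imwrite(f'pics/{n}0.png',a[:,:,::-1]); np.savez(f'{n}0.npz',a=a,d=d)
    K,k,R,t=P(n); print(n,-R.T@t,R[2])
s=arm.observe();print(s)
E
```

```text
top [0.42264259 0.01889011 1.29337571] [ 1.38312738e-01 -4.73797769e-04 -9.90388490e-01]
side [0.29116135 0.94728484 0.50955918] [ 0.28474287 -0.86656536 -0.40986092]
{'time': 0.1, 'qpos': array([-1.37033244e+00,  1.81428246e-01,  1.60788194e+00, -4.06844455e-06,
        1.35380010e+00, -2.06295653e-01]), 'qd': array([ 0.0003301 , -0.00225697, -0.0020819 ,  0.00014048, -0.00012991,
       -0.00012532]), 'joint_efforts': array([ 6.99139782e-04, -4.34818196e+01, -3.42693257e+01,  7.03209126e-02,
        3.38952499e-02, -4.50771938e-05]), 'eef_pos': array([ 0.22741727, -0.52763243,  0.25493446]), 'eef_rot': array([ 9.79389155e-01,  2.01980960e-01,  2.26444271e-07, -7.58819474e-04]), 'force': array([-0.16925455, -0.43189407, -0.45137869]), 'torque': array([0.02167777, 0.05972177, 0.0282076 ]), 'grip_force': 0.0, 'width': 0.08781395110282009}
```

View pics/top0.png

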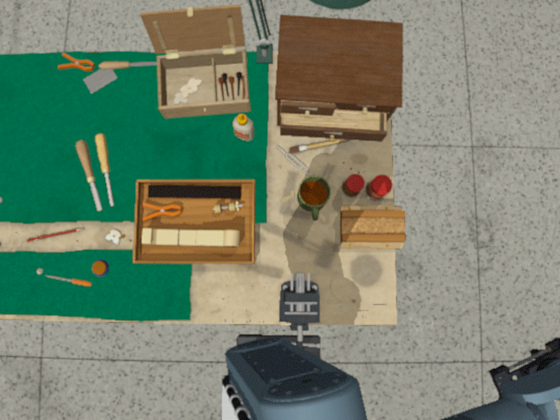

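View pics/side0.png

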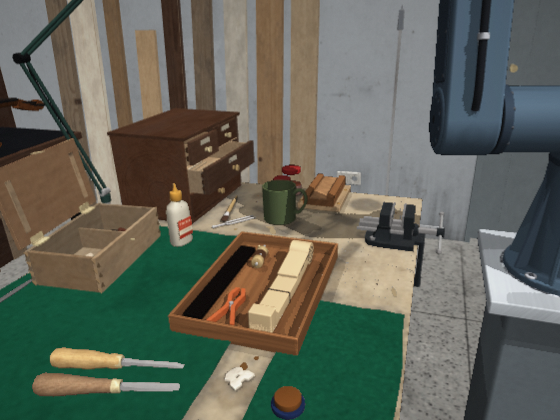

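The top view shows the tray centred at about (195,221) with the neck at (140–240, 237). The mug is at (313,193) and the cradle at (372,227). In the picture up is +x and right is −y. Next I measure.

Run:
```python
from h import *
z=np.load('top0.npz'); a,d=z['a'],z['d']; C=cloud('top',d)
hsv=cv2.cvtColor(a,cv2.COLOR_RGB2HSV)
c1=cv2.resize(a[170:275,125:265],None,fx=5,fy=5,interpolation=cv2.INTER_CUBIC)[:,:,::-1]
c2=cv2.resize(a[195:260,330:415],None,fx=5,fy=5,interpolation=cv2.INTER_CUBIC)[:,:,::-1]
o=np.zeros((600,700,3),np.uint8); o[:525,:700]=c1; cv2.imwrite('pics/neck.png',o[:525]); cv2.imwrite('pics/crad.png',c2)
# neck mask
m=np.zeros(a.shape[:2],np.uint8); sub=(slice(222,255),slice(134,250))
m[sub]=cv2.inRange(hsv[sub],(15,20,150),(35,150,255))
n,l,s,c=cv2.connectedComponentsWithStats(m); i=1+s[1:,4].argmax(); print(s[i],c[i])
M=l==i
for u in range(s[i,0],s[i,0]+s[i,2],4):
    r=np.where(M[:,u])[0]
    if len(r): 
        p=C[(r[0]+r[-1])//2,u]; print(u,r[0],r[-1],np.round(C[r[0],u],3),np.round(p,3),np.round(C[r[-1],u],3), a[int(r.mean()),u])
print('cradle rows at u=372')
for v in range(202,255,2): print(v,np.round(C[v,372],3),a[v,372])
print('cradle cols')
for u in list(range(334,346))+list(range(396,412)): print(u,np.round(C[227,u],3),np.round(C[214,u],3),a[227,u])
mm=C[175:215,295:335]; k=mm[...,2]>.05; print('mug',mm[k].min(0),mm[k].max(0))
```

```text
[ 141  227   98   20 1597] [189.87413901 237.25986224]
141 236 241 [0.528 0.393 0.013] [0.523 0.393 0.011] [0.515 0.393 0.012] [148 126  86]
145 227 244 [0.554 0.383 0.011] [0.528 0.371 0.051] [0.506 0.381 0.011] [222 208 162]
149 228 244 [0.551 0.371 0.013] [0.525 0.359 0.055] [0.506 0.37  0.011] [224 209 162]
153 230 244 [0.543 0.352 0.042] [0.524 0.351 0.042] [0.507 0.358 0.012] [158 139  96]
157 229 245 [0.549 0.349 0.013] [0.524 0.343 0.033] [0.504 0.346 0.015] [219 204 157]
161 229 245 [0.549 0.339 0.008] [0.524 0.331 0.034] [0.504 0.337 0.009] [221 206 160]
165 229 245 [0.549 0.328 0.007] [0.525 0.321 0.032] [0.504 0.325 0.01 ] [221 206 160]
169 229 245 [0.549 0.315 0.012] [0.525 0.31  0.032] [0.505 0.315 0.005] [222 206 159]
173 229 245 [0.549 0.303 0.015] [0.525 0.298 0.035] [0.504 0.3   0.021] [221 207 161]
177 229 245 [0.549 0.293 0.01 ] [0.525 0.287 0.037] [0.503 0.287 0.033] [201 186 141]
181 229 245 [0.549 0.282 0.011] [0.525 0.276 0.033] [0.503 0.276 0.029] [222 208 161]
185 230 246 [0.545 0.267 0.028] [0.522 0.265 0.035] [0.502 0.267 0.019] [222 206 160]
189 230 245 [
[... 3410 characters left out ...]
29  0.038] [ 0.592 -0.328  0.045] [195 153  96]
403 [ 0.557 -0.332  0.036] [ 0.592 -0.332  0.042] [192 149  91]
404 [ 0.557 -0.336  0.034] [ 0.592 -0.333  0.046] [183 144 100]
405 [ 0.648 -0.578 -0.811] [ 0.71  -0.584 -0.825] [163 152 137]
406 [ 0.649 -0.585 -0.818] [ 0.71  -0.589 -0.827] [159 160 149]
407 [ 0.649 -0.592 -0.824] [ 0.71  -0.593 -0.824] [156 157 148]
408 [ 0.648 -0.593 -0.815] [ 0.711 -0.6   -0.829] [158 157 146]
409 [ 0.648 -0.596 -0.808] [ 0.709 -0.602 -0.82 ] [146 145 135]
410 [ 0.649 -0.603 -0.817] [ 0.709 -0.606 -0.819] [137 138 128]
411 [ 0.65  -0.613 -0.834] [ 0.71  -0.612 -0.824] [136 135 125]
mug [ 0.42264259 -0.12509451  0.05003785] [0.68614467 0.01889011 1.29337571]
```

View pics/neck.png

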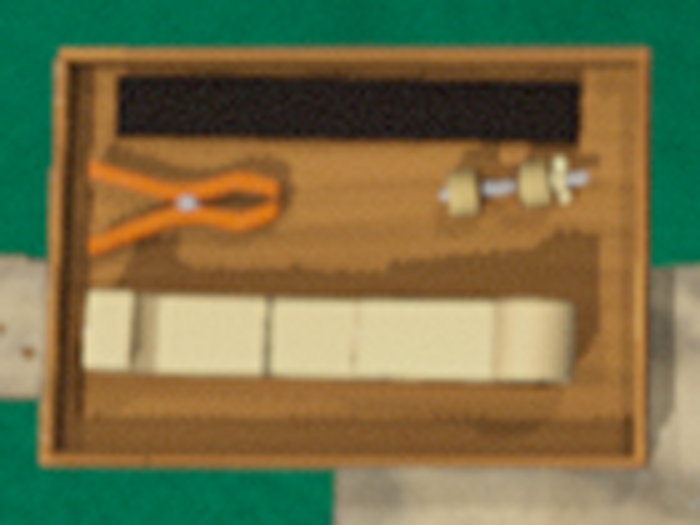

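View pics/crad.png

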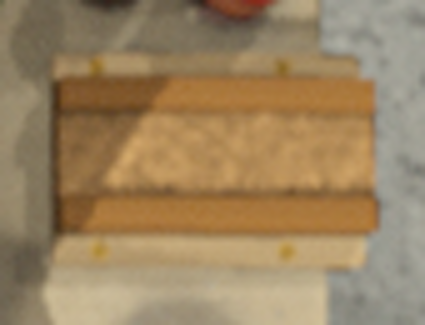

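The neck crop shows the dark pencil line at crop (268,337), which is full-image u≈178.5, v≈237.4. A fainter line at 357 marks the end of the shank. The cradle's outer end is at u≈404–405. Now I refine the edges and check the red items and the mug as obstacles.

Run:
```python
from h import *
z=np.load('top0.npz'); a,d=z['a'],z['d']; C=cloud('top',d)
g=cv2.cvtColor(a,cv2.COLOR_RGB2GRAY).astype(float)
# pencil line: per-row weighted dark minimum
L=[]
for v in range(232,244):
    w=np.clip(215-g[v,174:183],0,None); w[w<10]=0; L.append((w@np.arange(174,183)/w.sum(),v))
X=onplane('top',L,.034); print('line',np.round(X[:,:2],4).tolist())
# shank edges by steepest gradient, subpixel
def edge(prof,o,sgn):
    gr=sgn*np.gradient(prof); i=gr.argmax(); i=min(max(i,1),len(gr)-2); den=gr[i-1]-2*gr[i]+gr[i+1]
    return o+i+(0 if den==0 else .5*(gr[i-1]-gr[i+1])/den)
sat=cv2.cvtColor(a,cv2.COLOR_RGB2HSV)[:,:,1].astype(float)
E1=[];E2=[]
for u in list(range(160,177))+list(range(181,194)):
    E1.append((u,edge(-sat[224:235,u],224,1))); E2.append((u,edge(-sat[240:251,u],240,-1)))
for n,E in(('far',E1),('near',E2)):
    X=onplane('top',E,.034); p=np.polyfit(X[:,1],X[:,0],1); print(n,'x at line',np.polyval(p,X[:,1].mean()),X[:,1].mean(),'slope',p[0])
# cradle wall top edges (blue/ gray)
b=a[:,:,2].astype(float)
def fit(rows,sgn,name,zz,ch=b):
    E=[(u,edge(ch[rows[0]:rows[1],u],rows[0],sgn)) for u in range(352,402)]
    X=onplane('top',E,zz); p=np.polyfit(X[:,1],X[:,0],1); r=X[:,0]-np.polyval(p,X[:,1]); k=abs(r)<.003; p=np.polyfit(X[k,1],X[k,0],1)
    print(name,'x at y=-.25',np.polyval(p,-.25),'at -.33',np.polyval(p,-.33),'slope',p[0],r.std())
fit((207,214),-1,'far outer',.045); fit((214,221),1,'far inner',.045); fit((229,237),-1,'near inner',.037); fit((238,245),1,'near outer',.045)
for rows in((212,217),(219,232),(235,241)):
    E=[(edge(b[v,398:410],398,1),v) for v in range(*rows)]; X=onplane('top',E,.045 if rows[0]!=219 else .037); print('outer end y',np.round(X[:,1],4))
    E=[(edge(b[v,335:346],335,-1),v) for v in range(*rows)]
def box(n,sl,zmin,zmax=.5):
    m=C[sl].reshape(-1,3); m=m[(m[:,2]>zmin)&(m[:,2]<zmax)]; print(n,np.percentile(m,1,0).round(3),np.percentile(m,99,0).round(3))
box('mug',(slice(172,220),slice(295,332)),.02); box('red1',(slice(172,199),slice(342,367)),.02); box('red2',(slice(172,201),slice(368,395)),.02)
box('tray',(slice(175,270),slice(130,260)),.032,.04)
```

```text
line [[0.5387, 0.2848], [0.536, 0.2841], [0.5332, 0.2854], [0.5305, 0.2844], [0.5277, 0.2839], [0.525, 0.2836], [0.5223, 0.2839], [0.5195, 0.2842], [0.5168, 0.2846], [0.514, 0.2846], [0.5113, 0.2842], [0.5086, 0.2842]]
far x at line 0.5481482807973137 0.29015744407332306 slope 0.022651559097513336
near x at line 0.5029168486238202 0.28854397303991497 slope 0.012667581309543137
far outer x at y=-.25 0.6038111942946192 at -.33 0.6040700941040278 slope -0.0032362476176079577 0.003016211088190065
far inner x at y=-.25 0.5815741332465479 at -.33 0.581212755849938 slope 0.00451721745762307 0.001152296439541512
near inner x at y=-.25 0.5423474009687305 at -.33 0.5426885933692479 slope -0.004264905006468764 0.0014138578018864545
near outer x at y=-.25 0.5156140908761435 at -.33 0.515692266420043 slope -0.000977194298742602 0.00036145645144551017
outer end y [-0.3347 -0.3345 -0.3345 -0.3344 -0.3348]
outer end y [-0.3372 -0.3372 -0.3375 -0.3373 -0.3369 -0.337  -0.3368 -0.3365 -0.3365
 -0.3359 -0.3357 -0.3352 -0.3354]
outer end y [-0.3355 -0.3357 -0.3356 -0.3354 -0.3352 -0.3348]
mug [ 0.577 -0.122  0.029] [ 0.684 -0.041  0.098]
red1 [ 0.645 -0.219  0.022] [ 0.696 -0.168  0.079]
red2 [ 0.637 -0.291  0.022] [ 0.693 -0.239  0.087]
tray [0.455 0.078 0.032] [0.685 0.407 0.04 ]
```

{"fn": "carry_out", "kwargs": {"moves": [{"twist": [0, 0, 0.42], "delta_pos": [0.38, 1, 0], "hand": 0.7}, {"twist": [0, 0, 0.42], "delta_pos": [0.38, 1, 0], "hand": 0.7}, {"twist": [0, 0, 0.42], "delta_pos": [0.38, 1, 0], "hand": 0.7}, {"twist": [0, 0, 0.42], "delta_pos": [0.38, 1, 0], "hand": 0.7}, {"twist": [0, 0, 0.42], "delta_pos": [0.38, 1, 0], "hand": 0.7}, {"twist": [0, 0, 0.42], "delta_pos": [0.38, 1, 0], "hand": 0.7}, {"twist": [0, 0, 0.42], "delta_pos": [0.38, 1, 0], "hand": 0.7}, {"twist": [0, 0, 0.42], "delta_pos": [0.38, 1, 0], "hand": 0.7}, {"twist": [0, 0, 0.42], "delta_pos": [0.38, 1, 0], "hand": 0.7}, {"twist": [0, 0, 0.42], "delta_pos": [0.38, 1, 0], "hand": 0.7}, {"twist": [0, 0, 0.42], "delta_pos": [0.38, 1, 0], "hand": 0.7}, {"twist": [0, 0, 0.42], "delta_pos": [0.38, 1, 0], "hand": 0.7}]}}

```text
time: 1.3
eef_pos: [0.3644, -0.1667, 0.2555]
eef_rot: [0.892, 0.451, -0.0, -0.0]
force: [0.2, 0.4, -0.5]
width: 0.0615
grip_force: 0.0
```

{"fn": "carry_out", "kwargs": {"moves": [{"twist": [0, 0, 0.42], "delta_pos": [0.38, 1, 0], "hand": 0.7}, {"twist": [0, 0, 0.42], "delta_pos": [0.38, 1, 0], "hand": 0.7}, {"twist": [0, 0, 0.42], "delta_pos": [0.38, 1, 0], "hand": 0.7}, {"twist": [0, 0, 0.42], "delta_pos": [0.38, 1, 0], "hand": 0.7}, {"twist": [0, 0, 0.42], "delta_pos": [0.38, 1, -0.2], "hand": 0.7}, {"twist": [0, 0, 0.42], "delta_pos": [0.38, 1, -0.2], "hand": 0.7}, {"twist": [0, 0, 0.42], "delta_pos": [0.38, 1, -0.3], "hand": 0.7}, {"twist": [0, 0, 0.42], "delta_pos": [0.38, 1, -0.4], "hand": 0.7}, {"twist": [0, 0, 0.42], "delta_pos": [0.38, 1, -0.5], "hand": 0.7}, {"twist": [0, 0, 0.42], "delta_pos": [0.38, 1, -0.5], "hand": 0.7}, {"twist": [0, 0, 0.42], "delta_pos": [0.38, 1, -0.5], "hand": 0.7}, {"twist": [0, 0, 0.42], "delta_pos": [0.38, 1, -0.5], "hand": 0.7}]}}

```text
time: 2.5
eef_pos: [0.5011, 0.1933, 0.1617]
eef_rot: [0.744, 0.669, -0.0, -0.0]
force: [0.9, -0.7, 0.8]
width: 0.062
grip_force: 0.0
```

{"fn": "carry_out", "kwargs": {"moves": [{"twist": [0, 0, 0.4], "delta_pos": [0.4, 1, 0], "hand": 0.7}, {"twist": [0, 0, 0.4], "delta_pos": [0.4, 0.9, 0], "hand": 0.7}, {"twist": [0, 0, 0], "delta_pos": [0, 0, 0], "hand": 0.7}, {"twist": [0, 0, 0], "delta_pos": [0, 0, 0], "hand": 0.7}]}}

```text
time: 2.9
eef_pos: [0.5245, 0.249, 0.162]
eef_rot: [0.716, 0.699, -0.001, -0.0]
force: [-1.0, -0.1, -0.1]
width: 0.0613
grip_force: 0.0
```

```bash
cat >> h.py <<'E'
from scipy.spatial.transform import Rotation as Ro
def st():
    s=arm.observe(); Y=Ro.from_quat(s['eef_rot']).as_matrix(); print('t',s['time'],'tcp',s['eef_pos'].round(4),'yawY',np.degrees(np.arctan2(Y[1,1],Y[0,1])).round(2),'zaxis',Y[:,2].round(3),'F',np.round(s['force'],2),'T',np.round(s['torque'],2),'w',round(s['width'],4),'g',round(s['grip_force'],2)); return s
E
python3 -c "
from h import *
st()"
```

```text
t 2.9 tcp [0.5245 0.249  0.162 ] yawY -1.37 zaxis [-0.001 -0.001 -1.   ] F [-1.01 -0.14 -0.07] T [-0.05 -0.05  0.04] w 0.0613 g 0.0
```

{"fn": "carry_out", "kwargs": {"moves": [{"twist": [0, 0, 0], "delta_pos": [0, 0, -1], "hand": 0.7}, {"twist": [0, 0, 0], "delta_pos": [0, 0, -1], "hand": 0.7}, {"twist": [0, 0, 0], "delta_pos": [0, 0, -1], "hand": 0.7}, {"twist": [0, 0, 0], "delta_pos": [0, 0, -0.6], "hand": 0.7}, {"twist": [0, 0, 0], "delta_pos": [0, 0, -0.43], "hand": 0.7}, {"twist": [0, 0, 0], "delta_pos": [0, 0, 0], "hand": 0}, {"twist": [0, 0, 0], "delta_pos": [0, 0, 0], "hand": 0}, {"twist": [0, 0, 0], "delta_pos": [0, 0, 0], "hand": 0}, {"twist": [0, 0, 0], "delta_pos": [0, 0, 0], "hand": 0}, {"twist": [0, 0, 0], "delta_pos": [0, 0, 0], "hand": 0}]}}

```text
time: 3.9
eef_pos: [0.526, 0.249, 0.0431]
eef_rot: [0.716, 0.698, 0.001, 0.001]
force: [-0.8, -2.1, 5.5]
width: 0.0417
grip_force: 30.0
```

{"fn": "carry_out", "kwargs": {"moves": [{"twist": [0, 0, 0], "delta_pos": [0, 0, 0.3], "hand": 0}, {"twist": [0, 0, 0], "delta_pos": [0, 0, 0.5], "hand": 0}, {"twist": [0, 0, 0], "delta_pos": [0, 0, 0.7], "hand": 0}, {"twist": [0, 0, 0], "delta_pos": [0, 0, 0.8], "hand": 0}, {"twist": [0, 0, 0], "delta_pos": [0, 0, 0.8], "hand": 0}, {"twist": [0, 0, 0], "delta_pos": [0, 0, 0.7], "hand": 0}, {"twist": [0, 0, 0], "delta_pos": [0, 0, 0.5], "hand": 0}, {"twist": [0, 0, 0], "delta_pos": [0, 0, 0.4], "hand": 0}, {"twist": [0, 0, 0], "delta_pos": [0, 0, 0.3], "hand": 0}, {"twist": [0, 0, 0], "delta_pos": [0, 0, 0], "hand": 0}]}}

```text
time: 4.9
eef_pos: [0.5256, 0.2491, 0.193]
eef_rot: [0.716, 0.698, 0.001, 0.0]
force: [0.7, -0.0, -2.2]
width: 0.0416
grip_force: 30.0
```

Run:
```python
from h import *
s=st()
a,d=arm.read_camera('side'); cv2.imwrite('pics/side1.png',a[:,:,::-1])
```

```text
t 4.9 tcp [0.5256 0.2491 0.193 ] yawY -1.41 zaxis [ 0.002  0.    -1.   ] F [ 0.73 -0.   -2.2 ] T [-0.02 -0.13  0.03] w 0.0416 g 29.99
```

View pics/side1.png

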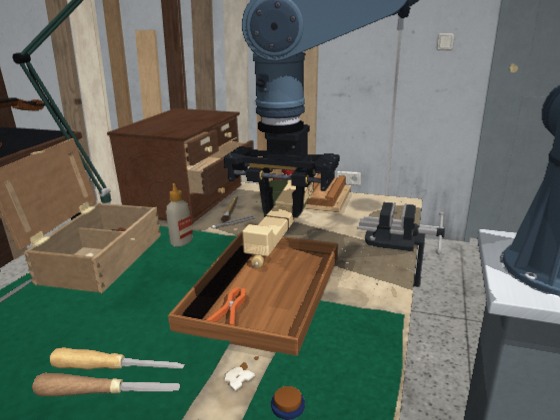

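The side view shows the neck lifted clear and roughly level: its heel is at (258,238) and the tray below still holds the other things.

{"fn": "carry_out", "kwargs": {"moves": [{"twist": [0, 0, 0], "delta_pos": [0, -0.3, 0], "hand": 0}, {"twist": [0, 0, 0], "delta_pos": [0, -0.6, 0], "hand": 0}, {"twist": [0, 0, 0], "delta_pos": [0, -0.9, 0], "hand": 0}, {"twist": [0, 0, 0], "delta_pos": [0.1, -1, 0], "hand": 0}, {"twist": [0, 0, 0], "delta_pos": [0.15, -1, 0], "hand": 0}, {"twist": [0, 0, 0], "delta_pos": [0.15, -1, 0], "hand": 0}, {"twist": [0, 0, 0], "delta_pos": [0.15, -1, 0], "hand": 0}, {"twist": [0, 0, 0], "delta_pos": [0.15, -1, 0], "hand": 0}, {"twist": [0, 0, 0.1], "delta_pos": [0.15, -1, 0], "hand": 0}, {"twist": [0, 0, 0.1], "delta_pos": [0.15, -1, 0], "hand": 0}, {"twist": [0, 0, 0.04], "delta_pos": [0.15, -1, 0], "hand": 0}, {"twist": [0, 0, 0], "delta_pos": [0, -1, 0], "hand": 0}]}}

```text
time: 6.15
eef_pos: [0.5591, -0.0768, 0.1907]
eef_rot: [0.707, 0.707, -0.0, -0.001]
force: [-0.4, -0.5, -3.3]
width: 0.0414
grip_force: 30.0
```

{"fn": "carry_out", "kwargs": {"moves": [{"twist": [0, 0, 0], "delta_pos": [0, -1, 0], "hand": 0}, {"twist": [0, 0, 0], "delta_pos": [0, -1, 0], "hand": 0}, {"twist": [0, 0, 0], "delta_pos": [0, -1, 0], "hand": 0}, {"twist": [0, 0, 0], "delta_pos": [0, -1, 0], "hand": 0}, {"twist": [0, 0, 0], "delta_pos": [0, -1, 0], "hand": 0}, {"twist": [0, 0, 0], "delta_pos": [0, -1, 0], "hand": 0}, {"twist": [0, 0, 0], "delta_pos": [0, -0.9, 0], "hand": 0}, {"twist": [0, 0, 0], "delta_pos": [0, -0.7, 0], "hand": 0}, {"twist": [0, 0, 0], "delta_pos": [0, -0.5, 0], "hand": 0}, {"twist": [0, 0, 0], "delta_pos": [0, -0.1, -0.5], "hand": 0}, {"twist": [0, 0, 0], "delta_pos": [0, 0, -0.5], "hand": 0}, {"twist": [0, 0, 0], "delta_pos": [0, 0, 0], "hand": 0}]}}

```text
time: 7.35
eef_pos: [0.5578, -0.3184, 0.1575]
eef_rot: [0.707, 0.708, -0.0, -0.004]
force: [0.6, 1.1, -2.8]
width: 0.0415
grip_force: 30.0
```

Run:
```python
from h import *
s=st()
o=[]
for n in('top','side'):
    a,d=arm.read_camera(n); np.savez(f'{n}1.npz',a=a,d=d)
    o.append(cv2.resize(a[170:280,300:450] if n=='top' else a[100:250,200:400],(600,440) if n=='top' else (600,450))[:,:,::-1])
cv2.imwrite('pics/c.png',cv2.resize(np.vstack(o),(400,593)))
```

```text
t 7.35 tcp [ 0.5578 -0.3184  0.1575] yawY 0.08 zaxis [-0.005  0.005 -1.   ] F [ 0.59  1.06 -2.8 ] T [-0.01 -0.12  0.05] w 0.0415 g 29.99
```

View pics/c.png

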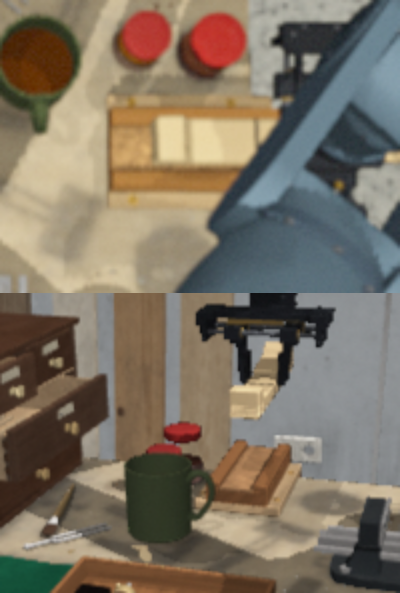

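The composite shows the neck over the cradle, heel inboard. In the top view the heel and the pencil line are visible and the arm hides the rest. Now I measure its attitude and position.

```bash
cat > m.py <<'E'
from h import *
import sys
def neck(f,zsh,zheel,rows=(195,250),cols=(330,410)):
    z=np.load(f); a,d=z['a'],z['d']; C=cloud('top',d); h=cv2.cvtColor(a,cv2.COLOR_RGB2HSV)
    m=np.zeros(a.shape[:2],np.uint8); sl=(slice(*rows),slice(*cols)); m[sl]=cv2.inRange(h[sl],(15,20,170),(35,110,255))
    n,l,s,c=cv2.connectedComponentsWithStats(m); i=1+s[1:,4].argmax(); print(s[i])
    M=l==i; g=cv2.cvtColor(a,cv2.COLOR_RGB2GRAY)
    for u in range(s[i,0],s[i,0]+s[i,2]):
        r=np.where(M[:,u])[0]
        if len(r)<6: continue
        q=C[r[0]+3:r[-1]-2,u]; X=onplane('top',[(u,r[0]-.5),(u,r[-1]+.5)],zsh)
        print(u,r[0],r[-1],'z',np.median(q[:,2]).round(4),'y',np.median(q[:,1]).round(4),'xc',X[:,0].mean().round(4),'w',(X[0,0]-X[1,0]).round(4),'g',int(np.median(g[r[0]+3:r[-1]-2,u])))
E
python3 -c "
from m import *
neck('top1.npz',.15,.17)"
```

```text
[357 213  39  19 649]
358 215 231 z 0.1545 y -0.1866 xc 0.5542 w 0.0426 g 141
359 214 231 z 0.1648 y -0.1873 xc 0.5555 w 0.0452 g 185
360 213 231 z 0.1668 y -0.1894 xc 0.5568 w 0.0477 g 214
361 213 231 z 0.1672 y -0.1919 xc 0.5568 w 0.0477 g 217
362 213 231 z 0.1673 y -0.1943 xc 0.5568 w 0.0477 g 216
363 213 231 z 0.1674 y -0.1968 xc 0.5569 w 0.0477 g 216
364 213 231 z 0.1684 y -0.1991 xc 0.5569 w 0.0477 g 216
365 213 231 z 0.1678 y -0.2018 xc 0.5569 w 0.0477 g 216
366 213 231 z 0.1658 y -0.2045 xc 0.5569 w 0.0477 g 216
367 213 231 z 0.1675 y -0.2066 xc 0.5569 w 0.0477 g 215
368 213 231 z 0.1667 y -0.2094 xc 0.5569 w 0.0477 g 205
369 214 231 z 0.165 y -0.2121 xc 0.5557 w 0.0452 g 176
370 215 231 z 0.1539 y -0.2166 xc 0.5545 w 0.0427 g 168
371 215 231 z 0.1515 y -0.2196 xc 0.5545 w 0.0427 g 183
372 215 231 z 0.1473 y -0.2233 xc 0.5545 w 0.0427 g 204
373 214 231 z 0.1482 y -0.2256 xc 0.5558 w 0.0452 g 216
374 214 231 z 0.1475 y -0.2282 xc 0.5558 w 0.0452 g 216
375 214 231 z 0.1474 y -0.2309 xc 0.5558 w 0.0452 g 215
376 214 231 z 0.1481 y -0.2331 xc 0.5558 w 0.0452 g 216
377 215 231 z 0
[... 343 characters left out ...]
0.2508 xc 0.5547 w 0.0427 g 201
384 215 231 z 0.1496 y -0.253 xc 0.5547 w 0.0427 g 199
385 215 231 z 0.1471 y -0.2561 xc 0.5547 w 0.0427 g 199
386 215 231 z 0.1489 y -0.2581 xc 0.5547 w 0.0427 g 199
387 215 231 z 0.1486 y -0.2607 xc 0.5548 w 0.0427 g 199
388 215 231 z 0.1474 y -0.2637 xc 0.5548 w 0.0427 g 199
389 215 231 z 0.1489 y -0.2656 xc 0.5548 w 0.0427 g 199
390 215 231 z 0.1478 y -0.2685 xc 0.5548 w 0.0428 g 199
391 215 231 z 0.1489 y -0.2709 xc 0.5548 w 0.0428 g 199
392 215 230 z 0.1483 y -0.2734 xc 0.5561 w 0.0403 g 199
393 215 229 z 0.1482 y -0.276 xc 0.5574 w 0.0378 g 200
394 215 228 z 0.149 y -0.2784 xc 0.5586 w 0.0353 g 196
395 216 226 z 0.1472 y -0.2815 xc 0.5599 w 0.0277 g 156
```

{"fn": "carry_out", "kwargs": {"moves": [{"twist": [0, 0, 0], "delta_pos": [0.06, -0.06, -0.5], "hand": 0}, {"twist": [0, 0, 0], "delta_pos": [0, 0, -0.6], "hand": 0}, {"twist": [0, 0, 0], "delta_pos": [0, 0, -0.6], "hand": 0}, {"twist": [0, 0, 0], "delta_pos": [0, 0, -0.5], "hand": 0}, {"twist": [0, 0, 0], "delta_pos": [0, 0, -0.3], "hand": 0}, {"twist": [0, 0, 0], "delta_pos": [0, 0, 0], "hand": 0}, {"twist": [0, 0, 0], "delta_pos": [0, 0, 0], "hand": 0}]}}

```text
time: 8.15
eef_pos: [0.5617, -0.323, 0.0871]
eef_rot: [0.707, 0.707, 0.0, 0.0]
force: [-1.0, -0.0, -2.5]
width: 0.0413
grip_force: 30.0
```

```bash
python3 - <<'E'
from h import *
s=st()
a,d=arm.read_camera('top'); np.savez('top2.npz',a=a,d=d)
cv2.imwrite('pics/d.png',cv2.resize(a[195:260,330:415],None,fx=8,fy=8,interpolation=cv2.INTER_CUBIC)[:,:,::-1])
E
python3 -c "
from m import *
neck('top2.npz',.072,.09)" | awk 'NR%3==1'
```

```text
t 8.15 tcp [ 0.5617 -0.323   0.0871] yawY 0.03 zaxis [ 0. -0. -1.] F [-0.96 -0.04 -2.46] T [-0.05 -0.05 -0.01] w 0.0413 g 29.99
[355 215  42  18 612]
357 215 232 z 0.0941 y -0.1949 xc 0.5619 w 0.0482 g 217
360 215 232 z 0.096 y -0.2024 xc 0.5619 w 0.0482 g 217
363 215 232 z 0.0937 y -0.2108 xc 0.562 w 0.0482 g 217
366 217 232 z 0.0838 y -0.2205 xc 0.5593 w 0.0429 g 175
369 216 232 z 0.078 y -0.2296 xc 0.5607 w 0.0456 g 216
372 216 232 z 0.0778 y -0.2377 xc 0.5608 w 0.0456 g 217
375 217 232 z 0.0771 y -0.2459 xc 0.5595 w 0.0429 g 216
378 217 232 z 0.0776 y -0.2537 xc 0.5596 w 0.0429 g 210
381 217 232 z 0.0782 y -0.2618 xc 0.5596 w 0.0429 g 201
384 217 232 z 0.077 y -0.2701 xc 0.5597 w 0.0429 g 201
387 217 231 z 0.0754 y -0.2783 xc 0.5611 w 0.0403 g 201
390 218 227 z 0.0769 y -0.2864 xc 0.5651 w 0.0269 g 165
  return _methods._mean(a, axis=axis, dtype=dtype,
  ret = ret.dtype.type(ret / rcount)
Traceback (most recent call last):
  File "m.py", line 12, in neck
    print(u,r[0],r[-1],'z',np.median(q[:,2]).round(4),'y',np.median(q[:,1]).round(4),'xc',X[:,0].mean().round(4),'w',(X[0,0]-X[1,0]).round(4),'g',int(np.median(g[r[0]+3:r[-1]-2,u])))
                                                                                                                                                  ~~~^^^^^^^^^^^^^^^^^^^^^^^^^^^^^^^^
ValueError: cannot convert float NaN to integer
```

View pics/d.png

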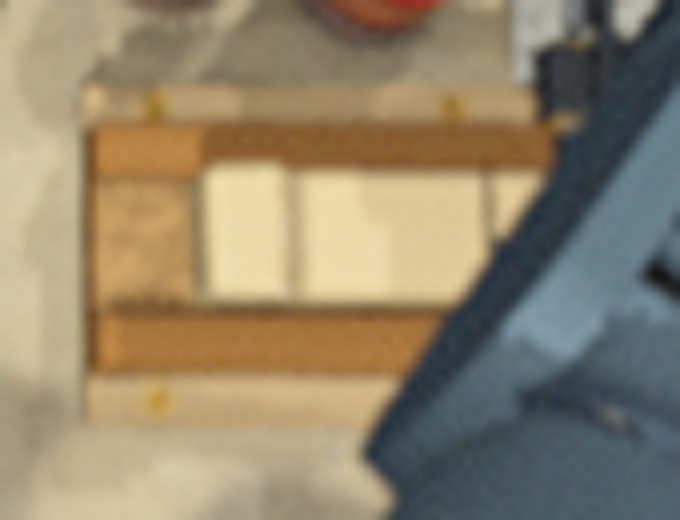

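{"fn": "carry_out", "kwargs": {"moves": [{"twist": [0, 0, 0], "delta_pos": [0, 0, -0.15], "hand": 0}, {"twist": [0, 0, 0], "delta_pos": [0, 0, -0.15], "hand": 0}, {"twist": [0, 0, 0], "delta_pos": [0, 0, -0.15], "hand": 0}, {"twist": [0, 0, 0], "delta_pos": [0, 0, 0], "hand": 0}, {"twist": [0, 0, 0], "delta_pos": [0, 0, 0], "hand": 0}]}}

```text
time: 8.7
eef_pos: [0.5613, -0.3228, 0.0731]
eef_rot: [0.707, 0.707, -0.0, -0.0]
force: [-0.5, -0.1, -3.0]
width: 0.0411
grip_force: 30.0
```

{"fn": "carry_out", "kwargs": {"moves": [{"twist": [0, 0, 0], "delta_pos": [0, 0, -0.07], "hand": 0}, {"twist": [0, 0, 0], "delta_pos": [0, 0, -0.07], "hand": 0}, {"twist": [0, 0, 0], "delta_pos": [0, 0, 0], "hand": 0}, {"twist": [0, 0, 0], "delta_pos": [0, 0, 0], "hand": 0}]}}

```text
time: 9.1
eef_pos: [0.5614, -0.3228, 0.069]
eef_rot: [0.707, 0.707, -0.0, -0.0]
force: [-0.2, -0.1, -2.2]
width: 0.0411
grip_force: 30.0
```

{"fn": "carry_out", "kwargs": {"moves": [{"twist": [0, 0, 0], "delta_pos": [0, 0, -0.06], "hand": 0}, {"twist": [0, 0, 0], "delta_pos": [0, 0, -0.03], "hand": 0}, {"twist": [0, 0, 0], "delta_pos": [0, 0, 0], "hand": 0}]}}

```text
time: 9.4
eef_pos: [0.5617, -0.3231, 0.0681]
eef_rot: [0.707, 0.707, -0.0, 0.0]
force: [-4.2, 3.5, 8.3]
width: 0.0414
grip_force: 30.0
```

{"fn": "carry_out", "kwargs": {"moves": [{"twist": [0, 0, 0], "delta_pos": [0, 0, 0.03], "hand": 0}, {"twist": [0, 0, 0], "delta_pos": [0, 0, 0], "hand": 0.7}, {"twist": [0, 0, 0], "delta_pos": [0, 0, 0], "hand": 0.7}, {"twist": [0, 0, 0], "delta_pos": [0, 0, 0], "hand": 0.7}, {"twist": [0, 0, 0], "delta_pos": [0, 0, 0], "hand": 0.7}]}}

```text
time: 9.9
eef_pos: [0.5615, -0.3229, 0.0673]
eef_rot: [0.707, 0.707, 0.0, 0.0]
force: [0.4, 0.5, 0.3]
width: 0.0617
grip_force: 0.0
```

```bash
python3 - <<'E'
from h import *
st()
a,d=arm.read_camera('top'); np.savez('top3.npz',a=a,d=d); b=a[195:260,330:415]
a,d=arm.read_camera('side'); np.savez('side3.npz',a=a,d=d)
o=np.vstack([cv2.resize(b,(392,300)),cv2.resize(a[150:225,270:368],(392,300))]); cv2.imwrite('pics/e.png',o[:,:,::-1])
E
python3 -c "
from m import *
neck('top3.npz',.059,.077)" 2>/dev/null| awk 'NR%3==1'
```

```text
t 9.9 tcp [ 0.5615 -0.3229  0.0673] yawY 0.03 zaxis [ 0. -0. -1.] F [0.43 0.53 0.34] T [-0.04 -0.06  0.05] w 0.0617 g 0.0
[330 195  18  51 550]
332 195 242 z 0.0 y -0.1411 xc 0.5768 w 0.1301 g 195
335 195 242 z -0.0008 y -0.1497 xc 0.5768 w 0.1302 g 181
338 195 245 z -0.0006 y -0.1581 xc 0.5729 w 0.1382 g 180
341 195 209 z -0.0005 y -0.1671 xc 0.6215 w 0.0411 g 161
344 195 208 z 0.0004 y -0.1757 xc 0.623 w 0.0384 g 147
```

View pics/e.png

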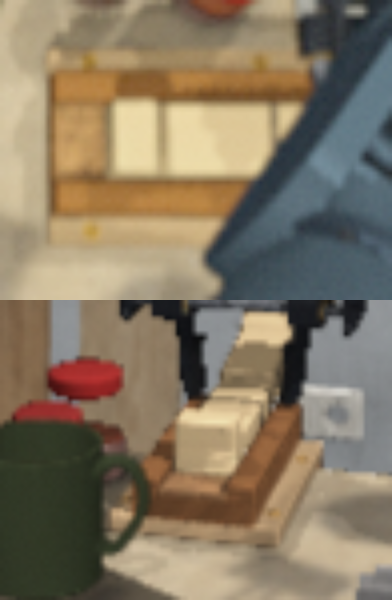

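The neck lies level in the channel, with its line at about u≈389.6, v≈223 and its heel end at u≈354. I measure these to sub-pixel.

```bash
cat > w.py <<'E'
from m import *
def meas(f,ul,rows=range(219,227),hu=(348,360)):
    z=np.load(f); a=z['a']; g=cv2.cvtColor(a,cv2.COLOR_RGB2GRAY).astype(float); b=a[:,:,2].astype(float); R=[]
    if ul:
        for v in rows:
            w=np.clip(np.median(g[v,ul-5:ul+4])-8-g[v,ul-4:ul+4],0,None); R.append((w@np.arange(ul-4,ul+4)/max(w.sum(),1e-6),v))
        X=onplane('top',R,.059); print('line y',X[:,1].round(4))
    R=[]
    for v in range(220,231):
        gr=np.clip(np.gradient(b[v,hu[0]:hu[1]]),0,None); gr[gr<gr.max()*.4]=0; R.append((gr@np.arange(*hu)/gr.sum(),v))
    X=onplane('top',R,.077); print('heel end y',X[:,1].round(4),'-> line',np.median(X[:,1])-.097)
E
python3 -c "
from w import *
meas('top3.npz',390)"
```

```text
line y [-0.2878 -0.289  -0.2911 -0.2957 -0.297  -0.2977 -0.2962 -0.2952]
heel end y [-0.1904 -0.1903 -0.1904 -0.1904 -0.1903 -0.1911 -0.1902 -0.1902 -0.1902
 -0.1903 -0.1902] -> line -0.28728642077587585
```

{"fn": "carry_out", "kwargs": {"moves": [{"twist": [0, 0, 0], "delta_pos": [0, 0.3, 0], "hand": 0.7}, {"twist": [0, 0, 0], "delta_pos": [0, 0.6, 0], "hand": 0.7}, {"twist": [0, 0, 0], "delta_pos": [0, 0.7, 0], "hand": 0.7}, {"twist": [0, 0, 0], "delta_pos": [0, 0.6, 0], "hand": 0.7}, {"twist": [0, 0, 0], "delta_pos": [0, 0.3, -0.07], "hand": 0.7}, {"twist": [0, 0, 0], "delta_pos": [0, 0, 0], "hand": 0}, {"twist": [0, 0, 0], "delta_pos": [0, 0, 0], "hand": 0}, {"twist": [0, 0, 0], "delta_pos": [0, 0, 0], "hand": 0}, {"twist": [0, 0, 0], "delta_pos": [0, 0, 0], "hand": 0}]}}

```text
time: 10.9
eef_pos: [0.5616, -0.2484, 0.0654]
eef_rot: [0.707, 0.707, 0.0, 0.0]
force: [0.4, 1.4, 0.8]
width: 0.0414
grip_force: 30.0
```

```bash
python3 -c "
from w import *
st()
a,d=arm.read_camera('top'); np.savez('top4.npz',a=a,d=d); cv2.imwrite('pics/f.png',cv2.resize(a[195:260,330:415],None,fx=7,fy=7)[:,:,::-1])
meas('top4.npz',0)"
```

```text
t 10.9 tcp [ 0.5616 -0.2484  0.0654] yawY -0.02 zaxis [ 0.  0. -1.] F [0.41 1.44 0.85] T [ 0.17 -0.17  0.09] w 0.0414 g 30.0
heel end y [-0.1903 -0.1912 -0.1903 -0.1912 -0.1911 -0.1911 -0.1902 -0.1901 -0.1898
 -0.1889 -0.1888] -> line -0.2873217556311593
```

View pics/f.png

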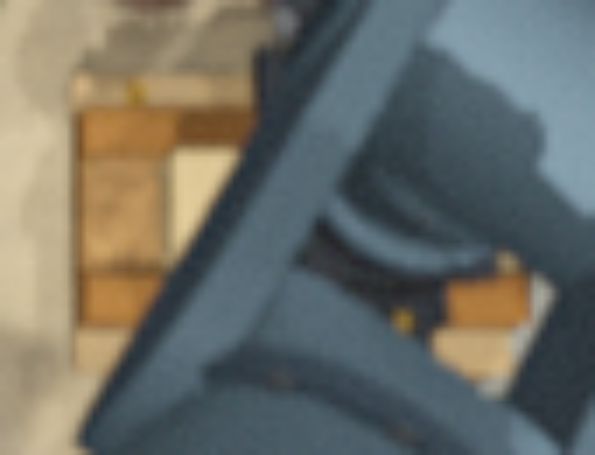

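Run:
```python
from h import *
z=np.load('top0.npz'); a=z['a'].astype(float)
for v in (213,215,237,239):
    print(v,'in',a[v,337:347].sum(1).astype(int),'out',a[v,399:410,2].astype(int), a[v,399:410,0].astype(int))
for u in (341,342,403.5,404,404.5,405): print(u,onplane('top',[(u,214),(u,238)],.045)[:,1].round(4), onplane('top',[(u,226)],.037)[:,1])
print(a[226,399:410,2])
```

```text
213 in [382 344 319 213 155 227 250 268 256 270] out [ 63  60  58  59  53  80 132 139 143 150 157] [171 169 171 170 168 164 155 148 153 162 170]
215 in [380 351 334 221 149 223 253 250 250 256] out [ 63  68  59  59  57  82 133 144 148 146 140] [174 174 172 174 174 169 159 155 157 158 153]
237 in [332 327 320 232 143 209 254 270 261 264] out [ 58  55  63  66  58  55  78 134 146 148 144] [168 168 170 171 170 165 138 147 156 160 156]
239 in [330 331 316 230 157 195 237 262 262 271] out [ 65  62  57  65  59  53  80 136 143 147 147] [175 175 173 175 176 169 146 152 154 158 156]
341 [-0.1603 -0.1595] [-0.16102901]
342 [-0.163  -0.1623] [-0.16377206]
403.5 [-0.3323 -0.3304] [-0.33358932]
404 [-0.3337 -0.3318] [-0.33498127]
404.5 [-0.3351 -0.3332] [-0.33637345]
405 [-0.3365 -0.3345] [-0.33776585]
[ 89.  91.  93.  96.  88. 100. 138. 152. 150. 147. 133.]
```

{"fn": "carry_out", "kwargs": {"moves": [{"twist": [0, 0, 0], "delta_pos": [0, 0, -0.05], "hand": 0}, {"twist": [0, 0, 0], "delta_pos": [0, 0, 0], "hand": 0}, {"twist": [0, 0, 0], "delta_pos": [0, -0.1, 0], "hand": 0}, {"twist": [0, 0, 0], "delta_pos": [0, -0.1, 0], "hand": 0}, {"twist": [0, 0, 0], "delta_pos": [0, 0, 0], "hand": 0}]}}

```text
time: 11.45
eef_pos: [0.5623, -0.2534, 0.0653]
eef_rot: [0.707, 0.707, 0.001, 0.0]
force: [-1.2, 7.3, 11.8]
width: 0.0416
grip_force: 30.0
```

```bash
python3 -c "
from h import *
st()"
```

```text
t 11.45 tcp [ 0.5623 -0.2534  0.0653] yawY -0.0 zaxis [ 0.001  0.001 -1.   ] F [-1.21  7.3  11.77] T [ 1.13  0.22 -0.02] w 0.0416 g 30.0
```

{"fn": "carry_out", "kwargs": {"moves": [{"twist": [0, 0, 0], "delta_pos": [0, -0.15, 0], "hand": 0}, {"twist": [0, 0, 0], "delta_pos": [0, -0.15, 0], "hand": 0}, {"twist": [0, 0, 0], "delta_pos": [0, -0.15, 0], "hand": 0}, {"twist": [0, 0, 0], "delta_pos": [0, -0.15, 0], "hand": 0}, {"twist": [0, 0, 0], "delta_pos": [0, -0.15, 0], "hand": 0}, {"twist": [0, 0, 0], "delta_pos": [0, -0.15, 0], "hand": 0}, {"twist": [0, 0, 0], "delta_pos": [0, -0.15, 0], "hand": 0}, {"twist": [0, 0, 0], "delta_pos": [0, -0.1, 0], "hand": 0}, {"twist": [0, 0, 0], "delta_pos": [0, 0, 0], "hand": 0}]}}

```text
time: 12.35
eef_pos: [0.5624, -0.2881, 0.0654]
eef_rot: [0.707, 0.707, 0.001, 0.0]
force: [-0.1, 7.3, 11.5]
width: 0.0414
grip_force: 30.0
```

```bash
python3 -c "
from w import *
st()
a,d=arm.read_camera('top'); np.savez('top5.npz',a=a,d=d); cv2.imwrite('pics/g.png',cv2.resize(a[195:260,330:440],None,fx=7,fy=7)[:,:,::-1])
b=a[:,:,2].astype(int)
for v in (218,220,222,224,226,228,230): print(v,b[v,360:380])
st()"
```

```text
t 12.35 tcp [ 0.5624 -0.2881  0.0654] yawY -0.0 zaxis [ 0.002  0.001 -1.   ] F [-0.15  7.28 11.49] T [ 1.05  0.04 -0.05] w 0.0414 g 30.0
218 [ 91  96  94  93  89  87  85  80  90 122 151 152 154 153 153 153 151 154
 135  97]
220 [ 91  85  89  91  93  93  86  85  87 119 148 156 151 151 151 152 152 146
 127  84]
222 [ 89  91  93  82  87  83  86  85  88 115 149 156 155 155 153 153 145 123
  85  64]
224 [ 94  88  89  89  91  86  87  86  89 116 147 156 153 156 154 138 109  76
  61  67]
226 [ 84  87  88  92  96  93  92  88  86 119 151 158 154 154 133  98  68  63
  63  65]
228 [ 97  95  95  93  92  94  93  87  93 122 152 157 154 131  92  63  62  61
  66  61]
230 [ 88  91  92  92  97  94  90  91  96 127 152 152 123  86  61  64  62  63
  66  84]
t 12.4 tcp [ 0.5624 -0.2881  0.0654] yawY -0.0 zaxis [ 0.002  0.001 -1.   ] F [ 0.06  6.66 10.55] T [ 1.06  0.07 -0.06] w 0.0415 g 30.0
```

View pics/g.png

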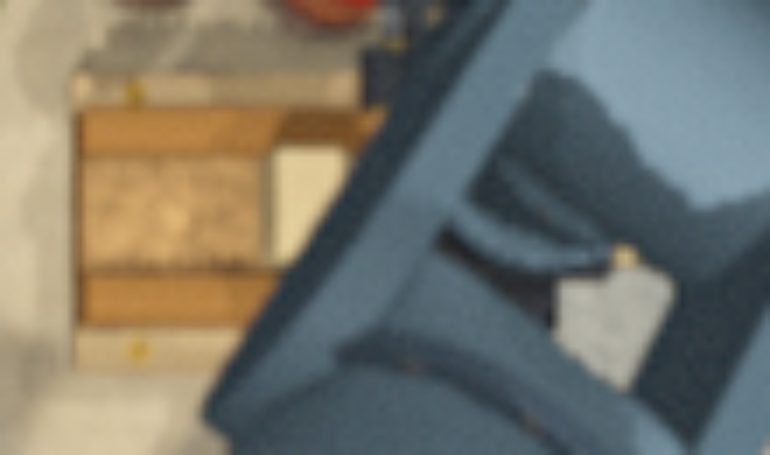

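The top view shows the heel's rear edge now at u≈369 (crop 272); the arm hides the line.

```bash
python3 -c "
from w import *
meas('top3.npz',0); meas('top5.npz',0,hu=(363,373))
z=np.load('top3.npz');a=z['a'].astype(int);print(a[222:226,350:360,2]);print(g:=a[205:214,384:400].sum(2)//3)
print(onplane('top',[(389.7,218),(390.2,216)],.059),a[215:220,383:396,2])"
```

```text
heel end y [-0.1904 -0.1903 -0.1904 -0.1904 -0.1903 -0.1911 -0.1902 -0.1902 -0.1902
 -0.1903 -0.1902] -> line -0.28728642077587585
heel end y [-0.2302 -0.23   -0.2303 -0.2302 -0.2302 -0.2301 -0.23   -0.23   -0.2297
 -0.2297 -0.2294] -> line -0.3270383453385119
[[ 96  92  87  90 118 161 169 171 167 167]
 [ 95  88  86  89 118 158 173 170 170 169]
 [ 92  90  86  89 118 159 173 169 170 169]
 [ 94  88  92  88 116 159 172 170 168 169]]
[[143 144 142 143 141 145 143 141 145 142 105  53  45  60  67  67]
 [144 138 134 140 142 143 143 143 145 140 110  65  56  70  85  90]
 [139 123 117 130 140 146 145 147 146 143 122  98  94  98 109 120]
 [135 118 107 122 137 146 145 145 145 147 136 132 121 114 129 132]
 [129 117 104 113 131 135 133 133 134 135 140 139 123 102 127 135]
 [112 107 103 108 116 118 116 117 116 118 123 129 108  83 108 121]
 [111 117 114 117 116 119 115 115 116 114 115 116 101  74  88 106]
 [111 116 114 115 111 113 112 116 114 114 117 116 100  79  76  80]
 [106 107 111 103  99 101 102 108 109 105 104 104  99  82  68  65]]
[[ 0.57886231 -0.29030693  0.059     ]
 [ 0.58432126 -0.29181404  0.059     ]] [[ 35  39  39  40  36  38  40  44  39  39  45  37  39]
 [ 47  53  53  52  54  44  44  54  54  51  56  51  47]
 [101 101 100 104 100  86  76  91 101 102 101  97  82]
 [140 140 140 138 139 109 102 128 141 143 140 123  94]
 [151 152 152 153 149 120 105 135 150 152 144 122  87]]
```

{"fn": "carry_out", "kwargs": {"moves": [{"twist": [0, 0, 0], "delta_pos": [0, -0.09, 0], "hand": 0}, {"twist": [0, 0, 0], "delta_pos": [0, -0.09, 0], "hand": 0}, {"twist": [0, 0, 0], "delta_pos": [0, -0.09, 0], "hand": 0}, {"twist": [0, 0, 0], "delta_pos": [0, 0, 0], "hand": 0}, {"twist": [0, 0, 0], "delta_pos": [0, 0, 0], "hand": 0}]}}

```text
time: 12.9
eef_pos: [0.5624, -0.2961, 0.0653]
eef_rot: [0.707, 0.707, 0.001, 0.0]
force: [-0.3, 7.1, 10.5]
width: 0.0413
grip_force: 30.0
```

```bash
python3 -c "
from w import *
a,d=arm.read_camera('top'); np.savez('top6.npz',a=a,d=d)
a,d=arm.read_camera('side'); cv2.imwrite('pics/i.png',cv2.resize(a[140:225,260:380],None,fx=5,fy=5)[:,:,::-1])
meas('top6.npz',0,hu=(366,376))
st()"
```

```text
heel end y [-0.238  -0.2381 -0.2381 -0.238  -0.238  -0.238  -0.2379 -0.2379 -0.2377
 -0.2377 -0.2376] -> line -0.33495080225289614
t 13.0 tcp [ 0.5624 -0.2961  0.0654] yawY 0.01 zaxis [ 0.002  0.001 -1.   ] F [-0.62  6.87 11.41] T [ 1.07 -0.02 -0.04] w 0.0414 g 30.0
```

View pics/i.png

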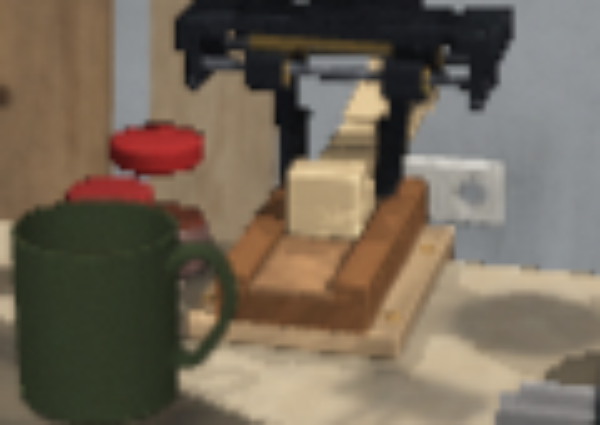

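The side view shows the neck level in the channel and held by the jaws. By measurement the pencil line is level with the outer end, so I hand in.

```bash
python3 -c "
from h import *
print(arm.finish_job())"
```

```text
the job is handed in; nothing more can be done
None
```

I handed the job in at about 13 s. The neck lies bedded and level in the channel, scroll outward, its pencil line within about 1.5 mm of the outer end by my measurement, gripped at 30 N and pressed down at about 11 N; the judge's verdict was not shown.

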